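# Bring the blue colour bar round and set it on the kiln plate

## Task

Turn the carousel by its upright wooden crank post until the blue glass bar stands at the open front of the guard, where the yellow mark is. Then lift the blue bar straight out and stand it upright on the middle of the white kiln plate, setting it down gently without dropping it, and let go.

Things in the scene. Friction and masses are not known exactly. Their poses are not given: they have to be found in the camera images.
- carousel: Fixed round steel stand, 310 mm across, under a turning deck with 4 cups 90 deg apart, 95 mm from the axis. Origin on the axis at bench height, z up; -x points to the open front (yellow mark on the rim): front place x -95 mm, y 0. A fixed guard wire (8 mm, 135 mm up) runs over the cups except within 56 deg of the front, so bars lift out only there; its posts stand 142 mm from the axis.
- crank (a point): Centre of the crank post's upright round wooden grip, 22 mm in diameter, from 150 to 205 mm above the bench (this point: 180 mm). It stands on the deck 50 mm from the axis, midway in angle between two cups. Moving it round the axis turns deck and cups together; 1 to 3 N does it, either way, for more than a full turn, and the deck stays where it is left.
- blue_bar: Cobalt blue glass bar: upright cylinder 30 mm in diameter, 90 mm tall, about 140 g. Origin at the centre of its underside, z up along it. It starts loose in one of the steel cups (inside 34 mm, outside 42 mm, inner floor 34 mm and rim 75 mm above the bench), so its top is 124 mm above the bench. An amber and a green bar of the same size stand in two other cups; one cup is empty.
- plate: White ceramic kiln plate, 110 x 110 mm and 15 mm thick, fixed flat on the bench, with a grey-brown spot marking its middle. Origin at the centre of its underside, z up; the top is 15 mm above the origin.
Mind the look-alikes: they are no part of the job. Of the things like the blue_bar, leave any that is black; of the rest the smaller one is meant.

How it is judged:
On the way:
1. the blue bar, still in its cup, stands at the open front of the guard (within 20 mm of the front place) (x of blue_bar in the frame of carousel below -0.08 m and y of blue_bar in the frame of carousel between -0.02 and 0.02 m and z of blue_bar in the frame of carousel below 0.045 m), for 0.2 s.
At the end, for the whole second after the job is handed in: The blue bar stands upright (within 0.1 rad) and at rest on the kiln plate, its centre within 20 mm of the plate's centre, released (horizontal distance between blue_bar and plate below 0.02 m and z of blue_bar in the frame of plate between 0.011 and 0.019 m and angle between blue_bar's own z axis and vertical below 0.1 rad and linear speed of blue_bar below 0.02 m/s); the robot touches nothing.
It fails at once if the blue bar is dropped (falls free of the fingers at more than 0.6 m/s, about 20 mm of fall) (linear speed of blue_bar above 0.6 m/s and contact force between the fingers and blue_bar below 0.05 N).
It also fails if it takes over 64 s, if anything falls off the work surface, if the arm or the gripper's body presses on something with over 40 N, if the wrist force passes 120 N, or if a joint passes its speed limit or range.

## Robot

A 6-joint arm with a two-finger parallel gripper is mounted at the origin on the work surface. World frame = base frame: x ahead of the robot, y to its left, z up, the work surface at z = 0. Lengths are in m, angles in rad, forces in N, time in s.
With the tool pointing down it reaches from about 0.375 to 0.9 m from the base axis. Payload 3.1 kg.
Tool frame: the origin (TCP) lies on the centre line of the jaws, within the pads' length; the fingertips stand nose_length ahead of it and the grasp point (between the pads) lies 8 mm behind it (nose_length is the distance from the TCP to the fingertips, in m); z points along the fingers, y is the line along which they close (so a half turn about z gives the same grasp; the last joint's range is limited). The gripper opens to 87 mm and grips with 3 to 60 N. Pads are 19 mm wide; open, the fingers measure 117 mm over their backs; the gripper's body (75 mm by 190 mm) begins 51 mm behind the grasp point.
Start: joints at [1.115, 0.527, 1.433, -0, 1.181, -0.178], TCP at [0.171, 0.601, 0.197] pointing down, gripper open.
Joint ranges: [-3.08, 3.08], [-0.75, 2.2], [0.22, 2.44], [-1.43, 4.57], [0, 2.65], [-2.85, 2.85]. Speed limits (rad/s): [2.79, 2.79, 3.14, 3.14, 3.14, 3.14].

## Interface

Orientations are given as a unit quaternion [x, y, z, w].
In Python, from rig import read_state, grab_frame, hand_in, nose_length gives the robot as it stands.
- The arm moves only by the tool step_arm, never from a script. Its argument "plan" is a list of rows, each a list of 5 numbers: the opening, from 0 (shut) to 1 (fully open), then the shift along the tool's x, y, z in m, then the turn about the tool's z in degrees. In form: [[jaw, tx, ty, tz, twist], ...]. A call has 1 to 10 rows; each row shifts and turns the commanded pose from where the row before left it, along the tool's axes as they then stand; what a row does not reach is not made up. A row lasts 1/10 s, in which the tool goes at most 50 mm and 8.59 degrees, less where a joint would pass 70% of its speed; a pose out of reach is approached as far as the arm can. A call with a gripper value outside its range is refused whole. The fingers move at their own pace and stop on an object; "grip_force" is the grip in N (left out, the last holds). Time passes only in rows, so rows that do not move let the fingers close. It gives the time, the measured TCP pose, the force, the opening and the grip force at its end, in the units of the state.
- read_state(): the state, without advancing time (a new reading comes with each control period).
- grab_frame(name): name is "scene" or "top" or "wrist"; returns a dict with "image" (400x640x3 uint8, blue, green, red), "depth" (400x640 float32, m along the optical axis (not along the pixel's ray), 0 where there is no reading), "camera_matrix" (3x3 intrinsics, pixels), "eye" and "orientation" of the camera in the world. Camera axes: x right, y down, z forward; pixel columns grow to the right and rows downward; lengths in m; the calibration is good to about 2 mm. The wrist camera is an equidistant fisheye: a pixel r from the principal point sees the ray r / f radians off the axis. A picture is of the moment at which its call begins.
- hand_in(): hands the job in; it is judged then, once.
The state is a dict: "time_s": time; "q": joint angles; "qd": joint speeds; "tau": joint torques, N m; "tool_pos": TCP position; "ee_rot": TCP orientation; "ft_force": force on the tool from outside, world axes, zero at the start; "moment": the same for the moment, N m; "opening": finger opening in m; "finger_force": force on a finger pad.
Only numpy, scipy, OpenCV 4.12 (cv2) and the standard library are available. Lean on these libraries where they do the work, as an engineer would, in place of code of your own. Each camera call takes 0.05 s, during which the arm holds its last target. There are 200 camera calls.

## Working session

There is one attempt and no reset: what is moved stays moved. The work goes in short steps, Python scripts to look and compute and a tool call to move; the robot and the scene stay as the last step left them, time stands still between calls to the robot, and variables do not carry over. Pictures are saved under pics/ and viewed, at most 10 in all, crops included, and the job is handed in when it is done.

Besides the shell and the picture viewer there is one more tool, called after "Request:" by a JSON object that holds its "name" and its "arguments", one argument or row to a line. step_arm: Moves the arm, as the interface text tells. Its arguments: {"type":"object","properties":{"plan":{"type":"array"},"grip_force":{"type":"number"}},"required":["plan"]}

```bash
ls; mkdir -p pics; python3 - <<'E'
from rig import *
import cv2, numpy as np, pickle
s=read_state(); print({k:np.round(v,4) for k,v in s.items()})
print(nose_length() if callable(nose_length) else nose_length)
fs={}
for n in("top","scene"):
    f=grab_frame(n); fs[n]=f; cv2.imwrite(f"pics/{n}0.png",f["image"]); print(n,f["camera_matrix"],f["eye"],f["orientation"])
pickle.dump(fs,open("f0.pkl","wb"))
E
```

```text
pics
{'time_s': np.float64(0.0), 'q': array([ 1.1155,  0.5284,  1.4339, -0.    ,  1.1814, -0.1785]), 'qd': array([ 0.0012,  0.0012, -0.0013,  0.    , -0.0002,  0.0006]), 'tau': array([-3.00000e-04, -4.40039e+01, -1.76599e+01,  6.33000e-02,
        5.81000e-02, -2.00000e-04]), 'tool_pos': array([0.1704, 0.6005, 0.1965]), 'ee_rot': array([ 1.380e-01,  9.904e-01, -1.000e-03, -3.000e-04]), 'ft_force': array([ 0.5179, -0.1278, -0.0067]), 'moment': array([-0.0262,  0.0346, -0.0026]), 'finger_force': np.float64(0.0), 'opening': np.float64(0.0871)}
0.011
top [[492.85152695   0.         332.08776124]
 [  0.         492.85152695 203.19622778]
 [  0.           0.           1.        ]] [0.41533243 0.03405861 1.01648846] [-0.69657303  0.71475279 -0.04227415  0.04612331]
scene [[418.2365709    0.         319.35859423]
 [  0.         418.2365709  203.91779634]
 [  0.           0.           1.        ]] [ 0.8539355  -0.54128509  0.57696417] [ 0.84456824  0.25051852 -0.12317264 -0.45691734]
```

View pics/top0.png

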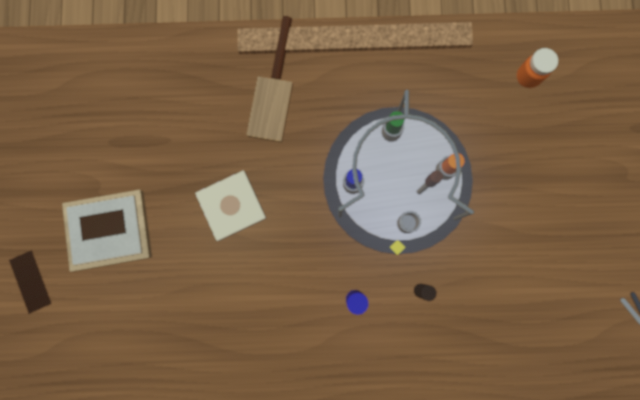

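View pics/scene0.png

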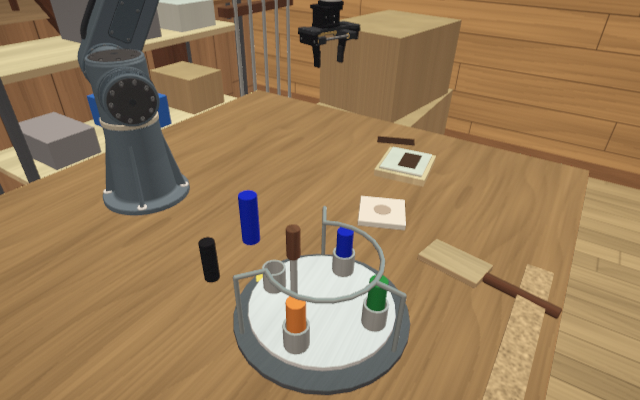

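The top view shows the carousel with its yellow mark at (397,247), toward the robot. The blue bar is in a cup at (353,180), orange at (455,162), green at (396,120) and the empty cup at (408,222). The crank top is at (434,178) and the plate at (230,205). The free blue cylinder at (357,302) is larger and the black one at (425,292) is a decoy, so I leave both.

```bash
cat > h.py <<'E'
import numpy as np, cv2
from scipy.spatial.transform import Rotation as R
def cloud(f):
    K=f["camera_matrix"]; d=f["depth"]; v,u=np.mgrid[:400,:640]
    c=np.dstack([(u-K[0,2])/K[0,0]*d,(v-K[1,2])/K[1,1]*d,d])
    return c@R.from_quat(f["orientation"]).as_matrix().T+f["eye"]
def ray(f,u,v,z):
    K=f["camera_matrix"]; r=R.from_quat(f["orientation"]).as_matrix()@np.array([(u-K[0,2])/K[0,0],(v-K[1,2])/K[1,1],1])
    return f["eye"]+r*(z-f["eye"][2])/r[2]
def hsv(f): return cv2.cvtColor(f["image"],cv2.COLOR_BGR2HSV)
E
python3 - <<'E'
import pickle; from h import *
fs=pickle.load(open("f0.pkl","rb"))
rng={"blue":((110,150,60),(130,255,255)),"green":((45,100,40),(80,255,255)),"orange":((5,190,190),(18,255,255)),"yellow":((24,110,150),(35,255,255))}
for n in("top","scene"):
    f=fs[n];P=cloud(f);H=hsv(f)
    for k,(a,b) in rng.items():
        m=cv2.inRange(H,a,b); N,L,st,c=cv2.connectedComponentsWithStats(m)
        for i in range(1,N):
            if st[i,4]<15: continue
            p=P[L==i]; z=p[:,2]; zt=np.percentile(z,95); t=p[abs(z-zt)<.006]
            q=(t.min(0)+t.max(0))/2
            print(n,k,st[i],c[i].round(1),"ztop",zt.round(4),"mean",t.mean(0).round(4),"mid",q.round(4),"size",np.ptp(t,axis=0).round(4))
f=fs["top"];P=cloud(f);H=hsv(f)
for nm,(x0,y0,x1,y1) in {"crank":(415,165,445,195)}.items():
    p=P[y0:y1,x0:x1].reshape(-1,3); h=H[y0:y1,x0:x1].reshape(-1,3)
    s=p[(p[:,2]>.19)&(p[:,2]<.23)]; print(nm,len(s),s.mean(0),(s.min(0)+s.max(0))/2,np.ptp(s,axis=0))
m=((P[...,2]>.012)&(P[...,2]<.018)).astype(np.uint8)*255; m[:, :185]=0;m[:,275:]=0;m[:160]=0;m[250:]=0
cs=max(cv2.findContours(m,0,2)[0],key=cv2.contourArea); r=cv2.minAreaRect(cs);print("plate",r,ray(f,*r[0],.015),P[205,215])
bp=cv2.boxPoints(r);print([ray(f,*b,.015).round(4) for b in bp])
# stand outer disc
for (u,v) in [(330,180),(466,190),(400,245)]: print(P[v,u],end=" ")
# deck and stand dark ring
dk=((H[...,2]<110)&(H[...,1]<80)&(P[...,2]<.05)).astype(np.uint8)*255; dk[:,:318]=0;dk[:,480:]=0;dk[:98]=0;dk[262:]=0
cs=max(cv2.findContours(dk,0,2)[0],key=cv2.contourArea); e=cv2.fitEllipse(cv2.convexHull(cs)); print("stand",e,np.median(P[dk>0][:,2]))
for z in(.015,.02,.03): print(ray(f,*e[0],z))
# empty cup rim
p=P[205:238,392:425].reshape(-1,3); s=p[(p[:,2]>.068)&(p[:,2]<.082)]; print("rim",len(s),(s.min(0)+s.max(0))/2,np.ptp(s,axis=0))
E
```

```text
top blue [348 172   5  11  38] [349.8 177.4] ztop 0.126 mean [0.5745 0.0038 0.1236] mid [0.5751 0.0035 0.1234] size [0.0194 0.0074 0.0064]
top blue [347 292  20  22 344] [356.6 302.3] ztop 0.1197 mean [ 0.3472 -0.0027  0.1172] mid [ 0.3471 -0.0018  0.1177] size [0.0352 0.0342 0.0079]
top green [391 112  10   3  22] [395.3 113. ] ztop 0.1256 mean [ 0.6942 -0.085   0.1237] mid [ 0.6944 -0.0851  0.1237] size [0.0043 0.0169 0.0058]
top green [390 120  13   7  63] [396.4 122.7] ztop 0.1254 mean [ 0.6756 -0.0863  0.1231] mid [ 0.6751 -0.0853  0.1233] size [0.0122 0.0225 0.0059]
top yellow [391 242  13  13 107] [397.  247.2] ztop 0.0157 mean [ 0.4484 -0.091   0.013 ] mid [ 0.4467 -0.0915  0.0139] size [0.0243 0.0245 0.0078]
scene blue [238 191  22  54 921] [248.7 216.8] ztop 0.1184 mean [ 0.3522 -0.0082  0.1173] mid [ 0.3503 -0.0066  0.1164] size [0.0373 0.0352 0.0073]
scene blue [336 227  17  31 427] [344.  242.2] ztop 0.125 mean [ 0.5817 -0.0107  0.1236] mid [ 0.5808 -0.0099  0.1225] size [0.028  0.0217 0.0067]
scene green [370 276   5   6  17] [371.9 278.5] ztop 0.1282 mean [ 0.6753 -0.0
[... 686 characters left out ...]
), (52.800270080566406, 54.3709831237793), 64.98310089111328) [0.54188128 0.24655142 0.015     ] [0.54420093 0.27861229 0.01263139]
[array([0.5696, 0.3203, 0.015 ]), array([0.615 , 0.2187, 0.015 ]), array([0.5144, 0.1733, 0.015 ]), array([0.4701, 0.2739, 0.015 ])]
[0.59047404 0.04103542 0.00995916] [ 0.56204558 -0.23852847  0.01060973] [ 0.45251385 -0.09755797  0.01353217] stand ((393.2266845703125, 180.0279541015625), (140.63253784179688, 146.14926147460938), 169.06358337402344) 0.011243133972912212
[ 0.5860842  -0.08910602  0.015     ]
[ 0.58523171 -0.08849111  0.02      ]
[ 0.58352673 -0.0872613   0.03      ]
rim 136 [ 0.4947018  -0.11168483  0.07370345] [0.04069282 0.04101834 0.00950216]
```

```bash
cat > to.py <<'E'
import sys; from rig import read_state; from h import *
def st(): 
    s=read_state(); return s,R.from_quat(s["ee_rot"]).as_matrix()
s,M=st()
d=np.array([float(a) for a in sys.argv[1:4]])-s["tool_pos"]
print("t",round(float(s["time_s"]),2),"pos",s["tool_pos"].round(4),"tool delta",(M.T@d).round(4),"y-axis yaw",np.degrees(np.arctan2(M[1,1],M[0,1])).round(1),"tilt",M[2,2].round(4),"q",s["q"].round(2),"F",s["ft_force"].round(2),"open",round(float(s["opening"]),4),"ff",round(float(s["finger_force"]),2))
E
python3 to.py .5574 -.1373 .25
```

```text
t 0.1 pos [0.1704 0.6006 0.1966] tool delta [-0.5738 -0.6041 -0.0525] y-axis yaw 74.1 tilt -1.0 q [ 1.12  0.53  1.43 -0.    1.18 -0.18] F [-0.2  -0.   -0.45] open 0.087 ff 0.0
```

Request:
{"name": "step_arm", "arguments": {
  "plan": [
    [1,-0.01,-0.01,-0.02,8],
    [1,0,0,-0.03,8],
    [1,0,0,0,8],
    [1,0,0,0,8],
    [1,0,0,0,8],
    [1,0,0,0,8],
    [1,0,0,0,8],
    [1,0,0,0,0]
  ]
}}

```text
time_s: 0.9
tool_pos: [0.1775, 0.5885, 0.2469]
ee_rot: [0.587, 0.81, -0.001, 0.0]
ft_force: [-0.7, -0.4, -0.8]
opening: 0.0872
finger_force: 0.0
```

```bash
python3 to.py .5574 -.1373 .25
```

```text
t 0.9 pos [0.1775 0.5885 0.2469] tool delta [-0.808   0.1349 -0.0026] y-axis yaw 18.2 tilt -1.0 q [1.1  0.46 1.4  0.   1.28 0.78] F [-0.69 -0.4  -0.76] open 0.0872 ff 0.0
```

Request:
{"name": "step_arm", "arguments": {
  "plan": [
    [1,-0.02,0.0035,0,0],
    [1,-0.04,0.0065,0,0],
    [1,-0.044,0.0075,0,0],
    [1,-0.044,0.0075,0,0],
    [1,-0.044,0.0075,0,0],
    [1,-0.044,0.0075,0,0],
    [1,-0.044,0.0075,0,0],
    [1,-0.044,0.0075,0,0],
    [1,-0.044,0.0075,0,0],
    [1,-0.044,0.0075,0,0]
  ]
}}

```text
time_s: 1.9
tool_pos: [0.3729, 0.2175, 0.2475]
ee_rot: [0.585, 0.811, 0.0, 0.0]
ft_force: [1.8, -0.1, -0.2]
opening: 0.0873
finger_force: 0.0
```

Request:
{"name": "step_arm", "arguments": {
  "plan": [
    [1,-0.044,0.0075,0,0],
    [1,-0.044,0.0075,0,0],
    [1,-0.044,0.0075,0,0],
    [1,-0.044,0.0075,0,0],
    [1,-0.044,0.0075,0,0],
    [1,-0.044,0.0075,0,0],
    [1,-0.044,0.0075,0,0],
    [1,-0.044,0.0075,0,0],
    [1,-0.03,0.004,0,0],
    [1,-0.014,0.001,0,0]
  ]
}}

```text
time_s: 2.9
tool_pos: [0.5586, -0.1398, 0.247]
ee_rot: [0.587, 0.81, -0.0, 0.0]
ft_force: [-0.6, 0.1, 0.1]
opening: 0.0867
finger_force: 0.0
```

Request:
{"name": "step_arm", "arguments": {
  "plan": [
    [1,0,0,0,8],
    [1,0,0,0,8],
    [1,0,0,0,8],
    [1,0,0,0,8],
    [1,0,0,0,8],
    [1,0,0,0,8],
    [1,0,0,0,8],
    [1,0,0,0,0]
  ]
}}

```text
time_s: 3.7
tool_pos: [0.5568, -0.1357, 0.2473]
ee_rot: [0.898, 0.441, -0.0, -0.001]
ft_force: [0.4, 0.7, -0.1]
opening: 0.0872
finger_force: 0.0
```

```bash
python3 to.py .5574 -.1373 .172; python3 - <<'E'
from rig import *; from h import *
f=grab_frame("wrist"); cv2.imwrite("pics/w1.png",f["image"])
E
```

```text
t 3.7 pos [ 0.5568 -0.1357  0.2473] tool delta [-0.0009  0.0016  0.0753] y-axis yaw -37.7 tilt -1.0 q [-0.43  0.4   1.5   0.    1.24  0.22] F [ 0.43  0.73 -0.14] open 0.0872 ff 0.0
```

Request:
{"name": "step_arm", "arguments": {
  "plan": [
    [1,-0.001,0.0015,0.02,0],
    [1,0,0,0.03,0],
    [1,0,0,0.025,0],
    [1,0,0,0,0],
    [0.1,0,0,0,0],
    [0.1,0,0,0,0],
    [0.1,0,0,0,0],
    [0.1,0,0,0,0],
    [0.1,0,0,0,0],
    [0.1,0,0,0,0]
  ],
  "grip_force": 12
}}

```text
time_s: 4.75
tool_pos: [0.5582, -0.1387, 0.1728]
ee_rot: [0.898, 0.44, 0.0, 0.0]
ft_force: [1.1, -0.4, -0.9]
opening: 0.0467
finger_force: 0.0
```

```bash
python3 to.py .5574 -.1373 .172
```

```text
t 4.75 pos [ 0.5582 -0.1387  0.1728] tool delta [ 0.0006 -0.0015  0.0008] y-axis yaw -37.9 tilt -1.0 q [-0.44  0.49  1.59 -0.    1.06  0.22] F [ 1.11 -0.38 -0.9 ] open 0.0467 ff 0.0
```

Request:
{"name": "step_arm", "arguments": {
  "plan": [
    [0.1,0,0,0,0],
    [0.1,0,0,0,0],
    [0.1,0,0,0,0],
    [0.1,0,0,0,0],
    [0.1,0,0,0,0]
  ]
}}

```text
time_s: 5.25
tool_pos: [0.5586, -0.1391, 0.1725]
ee_rot: [0.898, 0.439, 0.0, 0.001]
ft_force: [2.0, -1.3, -0.5]
opening: 0.0207
finger_force: 12.0
```

Request:
{"name": "step_arm", "arguments": {
  "plan": [
    [0.1,0.0001,0.0018,0,-2],
    [0.1,0.0001,0.0035,0,-4],
    [0.1,0.0001,0.0035,0,-4],
    [0.1,0.0001,0.0035,0,-4],
    [0.1,0.0001,0.0035,0,-4],
    [0.1,0,0,0,0]
  ]
}}

```text
time_s: 5.85
tool_pos: [0.573, -0.1473, 0.1725]
ee_rot: [0.818, 0.575, 0.0, 0.001]
ft_force: [1.5, -2.8, -0.9]
opening: 0.0209
finger_force: 12.0
```

```bash
python3 to.py .5574 -.1373 .172
```

```text
t 5.85 pos [ 0.573  -0.1473  0.1725] tool delta [ 0.0041 -0.018   0.0005] y-axis yaw -19.9 tilt -1.0 q [-0.44  0.51  1.55 -0.    1.08 -0.09] F [ 1.55 -2.81 -0.93] open 0.0209 ff 12.0
```

Request:
{"name": "step_arm", "arguments": {
  "plan": [
    [0.1,0.0001,0.0035,0,-4],
    [0.1,0.0001,0.0035,0,-4],
    [0.1,0.0001,0.0035,0,-4],
    [0.1,0.0001,0.0035,0,-4],
    [0.1,0.0001,0.0035,0,-4],
    [0.1,0.0001,0.0035,0,-4],
    [0.1,0.0001,0.0035,0,-4],
    [0.1,0.0001,0.0035,0,-4]
  ]
}}

```text
time_s: 6.65
tool_pos: [0.5992, -0.1495, 0.1725]
ee_rot: [0.628, 0.778, -0.001, 0.0]
ft_force: [-0.7, -3.6, 0.6]
opening: 0.021
finger_force: 12.0
```

Request:
{"name": "step_arm", "arguments": {
  "plan": [
    [0.1,0.0001,0.0035,0,-4],
    [0.1,0.0001,0.0035,0,-4],
    [0.1,0.0001,0.0035,0,-4],
    [0.1,0.0001,0.0035,0,-4],
    [0.1,0.0001,0.0035,0,-4],
    [0.1,0.0001,0.0035,0,-4],
    [0.1,0.0001,0.0035,0,-4],
    [0.1,0,0.0018,0,-2],
    [0.1,0,0,0,0],
    [0.1,0,0,0,0]
  ]
}}

```text
time_s: 7.65
tool_pos: [0.6238, -0.1381, 0.1725]
ee_rot: [0.406, 0.914, -0.001, 0.002]
ft_force: [2.9, -5.1, -3.1]
opening: 0.0207
finger_force: 12.0
```

```bash
python3 to.py .622 -.136 .172; python3 - <<'E'
from rig import *; from h import *; import pickle
fs={n:grab_frame(n) for n in("top","scene")}; pickle.dump(fs,open("f1.pkl","wb"))
cv2.imwrite("pics/s1.png",fs["scene"]["image"])
for n,f in fs.items():
    P=cloud(f); m=cv2.inRange(hsv(f),(110,150,60),(130,255,255)); N,L,st,c=cv2.connectedComponentsWithStats(m)
    for i in range(1,N):
        if st[i,4]>15:
            p=P[L==i]; zt=np.percentile(p[:,2],95); t=p[abs(p[:,2]-zt)<.006]; print(n,st[i],c[i].round(1),zt.round(4),((t.min(0)+t.max(0))/2).round(4),np.ptp(t,axis=0).round(4))
E
```

```text
t 7.65 pos [ 0.6238 -0.1381  0.1725] tool delta [0.0028 0.0001 0.0005] y-axis yaw 42.1 tilt -1.0 q [-0.39  0.57  1.42 -0.    1.14 -1.12] F [ 2.93 -5.09 -3.12] open 0.0207 ff 12.0
scene [238 191  22  54 920] [248.7 216.8] 0.1185 [ 0.3506 -0.006   0.1161] [0.038  0.035  0.0073]
scene [271 235  17  32 482] [279.3 250.7] 0.125 [ 0.498  -0.0938  0.1228] [0.0276 0.0269 0.0075]
```

View pics/s1.png

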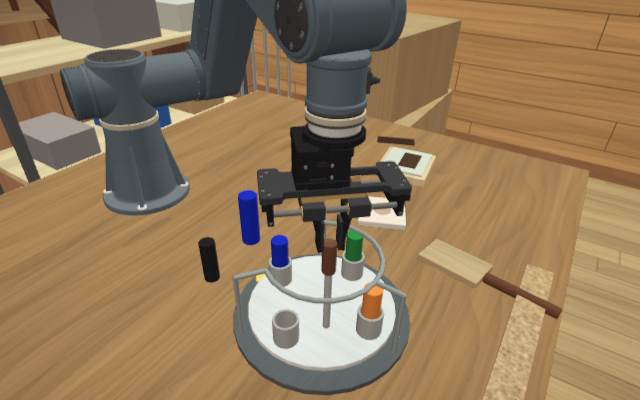

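The blue bar is now at the front by the yellow mark, at pixel (279,251), about 2 mm from the expected front place. The crank is still gripped at (329,258). I'll release it and rise.

Request:
{"name": "step_arm", "arguments": {
  "plan": [
    [0.7,0.002,0,0,0],
    [0.7,0,0,0,0],
    [0.7,0,0,0,0],
    [0.7,0,0,0,0],
    [0.7,0,0,0,0],
    [0.7,0,0,-0.02,0],
    [0.7,0,0,-0.04,0],
    [0.7,0,0,-0.03,0],
    [0.7,0,0,0,0]
  ]
}}

```text
time_s: 8.65
tool_pos: [0.6244, -0.1361, 0.268]
ee_rot: [0.406, 0.914, 0.0, 0.005]
ft_force: [0.2, 0.2, 0.4]
opening: 0.0608
finger_force: 0.0
```

Request:
{"name": "step_arm", "arguments": {
  "plan": [
    [0.7,0,0,0,-8],
    [0.7,0,0,0,-8],
    [0.7,0,0,0,-8],
    [0.7,0,0,0,-8],
    [0.7,0,0,0,-8],
    [0.7,0,0,0,-6],
    [0.7,0,0,0,0]
  ]
}}

```text
time_s: 9.35
tool_pos: [0.6207, -0.1348, 0.2615]
ee_rot: [0.016, 1.0, 0.0, -0.001]
ft_force: [0.5, -0.5, 0.6]
opening: 0.0609
finger_force: 0.0
```

```bash
python3 to.py .497 -.094 .262; python3 - <<'E'
from rig import *; from h import *
f=grab_frame("wrist"); cv2.imwrite("pics/w2.png",f["image"]); print(f["eye"],f["camera_matrix"])
E
```

```text
t 9.35 pos [ 0.6207 -0.1348  0.2615] tool delta [ 0.125   0.0367 -0.0003] y-axis yaw 88.1 tilt -1.0 q [-0.39  0.48  1.33  0.    1.33 -1.93] F [ 0.46 -0.51  0.56] open 0.0609 ff 0.0
[ 0.54577571 -0.13131721  0.44779718] [[309.70691629   0.         321.38662127]
 [  0.         309.70691629 199.71362457]
 [  0.           0.           1.        ]]
```

```bash
cat >> h.py <<'E'
def fcloud(f):
    K=f["camera_matrix"]; v,u=np.mgrid[:400,:640]; x=(u-K[0,2])/K[0,0]; y=(v-K[1,2])/K[1,1]; th=np.hypot(x,y)+1e-9
    k=np.tan(np.minimum(th,1.5))/th*f["depth"]
    return np.dstack([x*k,y*k,f["depth"]])@R.from_quat(f["orientation"]).as_matrix().T+f["eye"]
E
python3 - <<'E'
from rig import *; from h import *
f=grab_frame("wrist"); P=fcloud(f); m=cv2.inRange(hsv(f),(110,150,60),(130,255,255)); N,L,st,c=cv2.connectedComponentsWithStats(m)
for i in range(1,N):
    if st[i,4]>30:
        p=P[L==i]; zt=np.percentile(p[:,2],90); t=p[abs(p[:,2]-zt)<.004]; print(st[i],c[i].round(1),zt.round(4),len(t),((t.min(0)+t.max(0))/2).round(4),np.ptp(t,axis=0).round(4))
E
```

```text
[343  53  30  33 613] [358.3  67.3] 0.124 579 [ 0.4963 -0.0905  0.1229] [0.0283 0.0284 0.0051]
```

View pics/w2.png

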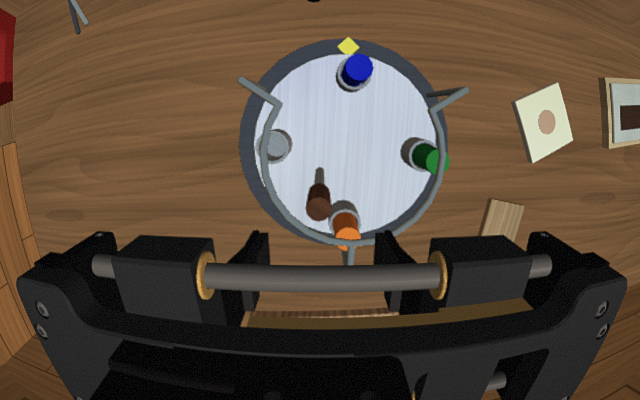

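Wrist view: the bar's top disc is at (358,67), which gives world (0.496, -0.091, 0.124). It sits next to the yellow mark at (348,46), clear of the guard ends.

Request:
{"name": "step_arm", "arguments": {
  "plan": [
    [0.7,0.015,0.005,0,0],
    [0.7,0.035,0.011,0,0],
    [0.7,0.04,0.012,0,0],
    [0.7,0.026,0.008,0,0],
    [0.7,0.01,0.003,0,0],
    [0.7,0,0,0.02,0],
    [0.7,0,0,0.03,0],
    [0.7,0,0,0.02,0],
    [0.7,0,0,0,0],
    [0.7,0,0,0,0]
  ]
}}

```text
time_s: 10.45
tool_pos: [0.4977, -0.0925, 0.1926]
ee_rot: [0.017, 1.0, -0.0, 0.0]
ft_force: [0.3, -0.0, 0.8]
opening: 0.0608
finger_force: 0.0
```

```bash
python3 to.py .496 -.091 .096; python3 - <<'E'
from rig import *; from h import *
f=grab_frame("wrist"); P=fcloud(f); m=cv2.inRange(hsv(f),(110,150,60),(130,255,255)); N,L,st,c=cv2.connectedComponentsWithStats(m)
cv2.imwrite("pics/w3.png",f["image"])
for i in range(1,N):
    if st[i,4]>30:
        p=P[L==i]; zt=np.percentile(p[:,2],90); t=p[abs(p[:,2]-zt)<.004]; print(st[i],c[i].round(1),zt.round(4),len(t),((t.min(0)+t.max(0))/2).round(4),np.ptp(t,axis=0).round(4))
E
```

```text
t 10.45 pos [ 0.4977 -0.0925  0.1926] tool delta [0.0018 0.0015 0.0966] y-axis yaw 88.1 tilt -1.0 q [-0.4   0.37  1.73  0.    1.03 -1.94] F [ 0.25 -0.03  0.79] open 0.0608 ff 0.0
[ 392   11   47   57 1401] [417.1  32.1] 0.1178 1312 [ 0.3481 -0.0027  0.1171] [0.0379 0.0381 0.0063]
[ 306  172   33   44 1160] [322.3 193.8] 0.1236 847 [ 0.4952 -0.0905  0.1225] [0.0288 0.0277 0.0052]
```

Request:
{"name": "step_arm", "arguments": {
  "plan": [
    [0.7,0.0025,0.002,0.02,0],
    [0.7,0,0,0.03,0],
    [0.7,0,0,0.027,0],
    [0.7,0,0,0.015,0],
    [0.7,0,0,0.005,0],
    [0.7,0,0,0,0]
  ]
}}

```text
time_s: 11.1
tool_pos: [0.4951, -0.0903, 0.0959]
ee_rot: [0.016, 1.0, -0.0, 0.001]
ft_force: [0.0, 0.4, -0.8]
opening: 0.0609
finger_force: 0.0
```

Request:
{"name": "step_arm", "arguments": {
  "plan": [
    [0.2,0,0,0,0],
    [0.2,0,0,0,0],
    [0.2,0,0,0,0],
    [0.2,0,0,0,0],
    [0.2,0,0,0,0],
    [0.2,0,0,0,0],
    [0.2,0,0,0,0]
  ],
  "grip_force": 20
}}

```text
time_s: 11.8
tool_pos: [0.4946, -0.0902, 0.0958]
ee_rot: [0.016, 1.0, -0.0, 0.0]
ft_force: [-0.3, 0.4, 2.4]
opening: 0.028
finger_force: 20.0
```

```bash
python3 to.py .4953 -.0905 .096
```

```text
t 11.8 pos [ 0.4946 -0.0902  0.0958] tool delta [-0.0007 -0.0003 -0.0002] y-axis yaw 88.1 tilt -1.0 q [-0.4   0.52  1.83 -0.    0.79 -1.94] F [-0.26  0.43  2.43] open 0.028 ff 20.01
```

Request:
{"name": "step_arm", "arguments": {
  "plan": [
    [0.2,0,0,-0.003,0],
    [0.2,0,0,-0.006,0],
    [0.2,0,0,-0.011,0],
    [0.2,0,0,-0.02,0],
    [0.2,0,0,-0.025,0],
    [0.2,0,0,-0.025,0],
    [0.2,0,0,-0.025,0],
    [0.2,0,0,-0.015,0],
    [0.2,0,0,-0.01,0],
    [0.2,0,0,0,0]
  ]
}}

```text
time_s: 12.8
tool_pos: [0.4949, -0.0902, 0.2371]
ee_rot: [0.016, 1.0, -0.001, 0.002]
ft_force: [0.4, -0.2, -1.9]
opening: 0.028
finger_force: 20.0
```

```bash
python3 to.py .542 .2465 .231; python3 - <<'E'
from rig import *; from h import *
f=grab_frame("top"); P=cloud(f)
H=hsv(f); m=((abs(P[...,2]-.015)<.006)).astype(np.uint8)*255; m[:,:185]=0;m[:,275:]=0;m[:160]=0;m[250:]=0
c=max(cv2.findContours(m,0,2)[0],key=cv2.contourArea); r=cv2.minAreaRect(c); print(r,ray(f,*r[0],.015))
roi=H[193:218,218:243]; s=(roi[...,1]>70).astype(np.uint8); M=cv2.moments(s,True); print("spot",M["m00"],ray(f,218+M["m10"]/M["m00"],193+M["m01"]/M["m00"],.015))
f=grab_frame("scene"); cv2.imwrite("pics/s2.png",f["image"])
E
```

```text
t 12.8 pos [ 0.4949 -0.0902  0.2371] tool delta [-0.0361  0.3381  0.0058] y-axis yaw 88.1 tilt -1.0 q [-0.4   0.31  1.69  0.    1.14 -1.94] F [ 0.41 -0.24 -1.9 ] open 0.028 ff 19.99
((230.41607666015625, 205.60585021972656), (52.92109298706055, 54.49181365966797), 64.98310089111328) [0.54181665 0.24638662 0.015     ]Traceback (most recent call last):
  File "<stdin>", line 5, in <module>
ZeroDivisionError: float division by zero
```

Request:
{"name": "step_arm", "arguments": {
  "plan": [
    [0.2,-0.002,0.012,0,0],
    [0.2,-0.003,0.028,0,0],
    [0.2,-0.004,0.04,0,0],
    [0.2,-0.005,0.045,0,0],
    [0.2,-0.005,0.045,0,0],
    [0.2,-0.005,0.045,0,0],
    [0.2,-0.005,0.045,0,0],
    [0.2,-0.004,0.04,0,0],
    [0.2,-0.002,0.026,0,0],
    [0.2,-0.001,0.012,0,0]
  ]
}}

```text
time_s: 13.85
tool_pos: [0.5398, 0.2498, 0.2338]
ee_rot: [0.015, 1.0, 0.0, -0.002]
ft_force: [0.4, 0.2, -2.0]
opening: 0.0276
finger_force: 20.0
```

Request:
{"name": "step_arm", "arguments": {
  "plan": [
    [0.2,0,0,0.02,0],
    [0.2,0,0,0.03,0],
    [0.2,0,0,0.03,0],
    [0.2,0,0,0.02,0],
    [0.2,0,0,0,0],
    [0.2,0,0,0,0]
  ]
}}

```text
time_s: 14.45
tool_pos: [0.5409, 0.2462, 0.135]
ee_rot: [0.017, 1.0, -0.0, -0.001]
ft_force: [1.3, 0.5, -1.0]
opening: 0.0276
finger_force: 20.0
```

```bash
python3 to.py .542 .2465 .077; python3 - <<'E'
from rig import *; from h import *
f=grab_frame("scene"); cv2.imwrite("pics/s2.png",f["image"])
P=cloud(f); m=cv2.inRange(hsv(f),(110,150,60),(130,255,255)); N,L,st,c=cv2.connectedComponentsWithStats(m)
for i in range(1,N):
    if st[i,4]>30: p=P[L==i]; print(st[i],p.mean(0).round(4),np.percentile(p,[2,98],axis=0).round(4).tolist())
E
```

```text
t 14.45 pos [0.5409 0.2462 0.135 ] tool delta [-0.0012  0.0003  0.058 ] y-axis yaw 88.1 tilt -1.0 q [ 0.24  0.56  1.57 -0.    1.01 -1.3 ] F [ 1.32  0.51 -1.03] open 0.0276 ff 19.99
[378 151  16  41 424] [0.5503 0.2295 0.1249] [[0.5338, 0.2277, 0.0766], [0.5583, 0.2518, 0.1653]]
[238 191  22  54 921] [ 0.358  -0.0144  0.0705] [[0.338, -0.0235, 0.0046], [0.3683, 0.0046, 0.119]]
```

View pics/s2.png

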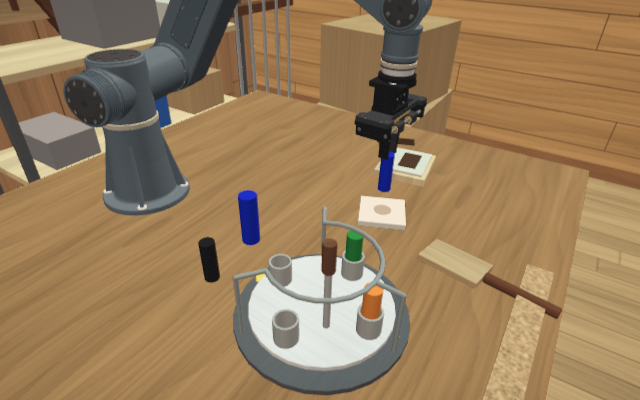

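The bar is held upright above the plate: it spans (378–394, 151–192), and the plate spot is at (382,210). Now the gentle descent.

Request:
{"name": "step_arm", "arguments": {
  "plan": [
    [0.2,-0.001,0,0.012,0],
    [0.2,0,0,0.015,0],
    [0.2,0,0,0.012,0],
    [0.2,0,0,0.008,0],
    [0.2,0,0,0.004,0],
    [0.2,0,0,0.002,0],
    [0.2,0,0,0,0],
    [0.2,0,0,0,0]
  ]
}}

```text
time_s: 15.3
tool_pos: [0.5426, 0.2467, 0.0829]
ee_rot: [0.016, 1.0, 0.0, 0.0]
ft_force: [0.6, 0.6, -1.4]
opening: 0.0272
finger_force: 20.0
```

Request:
{"name": "step_arm", "arguments": {
  "plan": [
    [0.2,0,0,0.001,0],
    [0.2,0,0,0.001,0],
    [0.2,0,0,0.001,0],
    [0.2,0,0,0,0]
  ]
}}

```text
time_s: 15.7
tool_pos: [0.542, 0.2466, 0.0793]
ee_rot: [0.016, 1.0, -0.0, -0.0]
ft_force: [0.5, -0.2, -1.0]
opening: 0.0279
finger_force: 20.0
```

```bash
python3 to.py .542 .2465 .077
```

```text
t 15.7 pos [0.542  0.2466 0.0793] tool delta [ 0.     -0.0001  0.0023] y-axis yaw 88.1 tilt -1.0 q [ 0.24  0.64  1.61 -0.    0.89 -1.3 ] F [ 0.48 -0.15 -0.98] open 0.0279 ff 19.99
```

Request:
{"name": "step_arm", "arguments": {
  "plan": [
    [0.2,0,0,0.001,0],
    [0.2,0,0,0,0]
  ]
}}

```text
time_s: 15.9
tool_pos: [0.5421, 0.2466, 0.0783]
ee_rot: [0.016, 1.0, -0.0, -0.0]
ft_force: [1.3, 0.3, -0.9]
opening: 0.0277
finger_force: 20.0
```

Request:
{"name": "step_arm", "arguments": {
  "plan": [
    [0.2,0,0,0.001,0],
    [0.2,0,0,0,0]
  ]
}}

```text
time_s: 16.1
tool_pos: [0.5421, 0.2466, 0.0773]
ee_rot: [0.016, 1.0, -0.0, -0.0]
ft_force: [-0.8, 0.0, -1.7]
opening: 0.0277
finger_force: 20.0
```

Request:
{"name": "step_arm", "arguments": {
  "plan": [
    [0.2,0,0,0.0005,0],
    [0.2,0,0,0,0]
  ]
}}

```text
time_s: 16.3
tool_pos: [0.5422, 0.2466, 0.0769]
ee_rot: [0.016, 1.0, -0.0, 0.0]
ft_force: [-0.3, 1.5, -1.8]
opening: 0.0274
finger_force: 20.0
```

Request:
{"name": "step_arm", "arguments": {
  "plan": [
    [0.2,0,0,0.0005,0],
    [0.2,0,0,0,0]
  ]
}}

```text
time_s: 16.5
tool_pos: [0.5426, 0.2467, 0.0769]
ee_rot: [0.016, 1.0, 0.0, 0.0]
ft_force: [0.5, -0.8, 1.5]
opening: 0.0275
finger_force: 20.0
```

Request:
{"name": "step_arm", "arguments": {
  "plan": [
    [0.2,0,0,0.0005,0],
    [0.2,0,0,0,0]
  ]
}}

```text
time_s: 16.7
tool_pos: [0.5429, 0.2467, 0.0768]
ee_rot: [0.016, 1.0, 0.0, 0.001]
ft_force: [0.4, -0.9, 5.7]
opening: 0.0276
finger_force: 20.0
```

Contact: the force rose to +5.7 N at z 0.0768, as predicted. I'll ease off slightly, open slowly and rise.

Request:
{"name": "step_arm", "arguments": {
  "plan": [
    [0.2,0,0,-0.0005,0],
    [0.36,0,0,0,0],
    [0.4,0,0,0,0],
    [0.5,0,0,0,0],
    [0.6,0,0,0,0],
    [0.7,0,0,0,0],
    [0.7,0,0,0,0],
    [0.7,0,0,0,0]
  ],
  "grip_force": 5
}}

```text
time_s: 17.5
tool_pos: [0.5422, 0.2467, 0.0764]
ee_rot: [0.016, 1.0, -0.0, -0.0]
ft_force: [-0.2, -1.1, -0.9]
opening: 0.0595
finger_force: 0.0
```

Request:
{"name": "step_arm", "arguments": {
  "plan": [
    [0.7,0,0,-0.01,0],
    [0.7,0,0,-0.02,0],
    [0.7,0,0,-0.03,0],
    [0.7,0,0,-0.03,0],
    [0.7,0,0,-0.02,0],
    [0.7,0,0,-0.01,0],
    [0.7,0,0,0,0],
    [0.7,0,0,0,0]
  ]
}}

```text
time_s: 18.3
tool_pos: [0.5415, 0.2464, 0.1959]
ee_rot: [0.016, 1.0, -0.0, -0.001]
ft_force: [-0.9, -0.5, -0.4]
opening: 0.0612
finger_force: 0.0
```

```bash
python3 to.py .542 .2465 .2; python3 - <<'E'
from rig import *; from h import *
for n in("wrist","scene"):
    f=grab_frame(n); P=fcloud(f) if n=="wrist" else cloud(f)
    cv2.imwrite(f"pics/{n}9.png",f["image"])
    m=cv2.inRange(hsv(f),(110,150,60),(130,255,255)); N,L,st,c=cv2.connectedComponentsWithStats(m)
    for i in range(1,N):
        if st[i,4]>30:
            p=P[L==i]; zt=np.percentile(p[:,2],90); t=p[abs(p[:,2]-zt)<.006]; print(n,st[i],zt.round(4),((t.min(0)+t.max(0))/2).round(4),np.ptp(t,axis=0).round(4))
E
```

```text
t 18.3 pos [0.5415 0.2464 0.1959] tool delta [-0.0005  0.0001 -0.0041] y-axis yaw 88.1 tilt -1.0 q [ 0.24  0.49  1.51 -0.    1.14 -1.3 ] F [-0.9  -0.46 -0.41] open 0.0612 ff 0.0
wrist [  70   16   77   44 2195] 0.117 [ 0.348  -0.0014  0.115 ] [0.0387 0.0396 0.0079]
wrist [ 306  168   30   44 1030] 0.1046 [0.543  0.2468 0.1025] [0.028  0.0273 0.0075]
scene [376 175  16  37 414] 0.105 [0.5456 0.2418 0.1027] [0.0264 0.0245 0.0074]
scene [238 191  22  54 919] 0.1178 [ 0.3506 -0.0059  0.1164] [0.0356 0.0379 0.0086]
```

View pics/scene9.png

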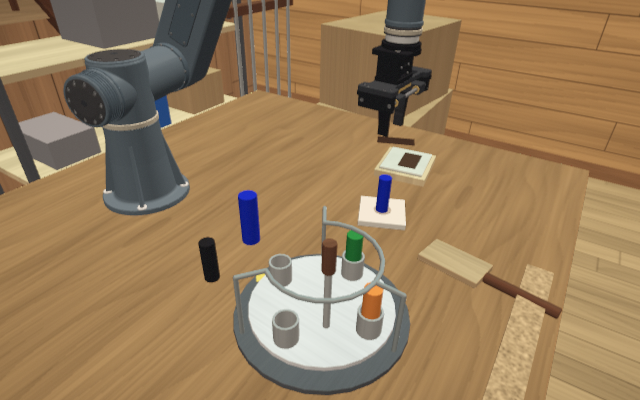

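The bar stands upright in the middle of the plate at (384,195). Its top is at z 0.105 and its centre is about 1 mm from the plate's. The gripper is clear above it.

```bash
python3 -c "from rig import *; print(hand_in())"
```

```text
the job is handed in; nothing more can be done
None
```

The blue bar was turned to the open front, lifted out and set upright about 1 mm from the plate's centre; it was released and the job handed in at about 18 s, with no verdict returned.

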